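# Hold the bangle clamp open at its mark

## Task

Get the bangle clamp ready to be loaded: first turn its knob until the back jaw's pointer stands opposite the notch of the back mark on the gauge rail, and let go of the knob. Then pull the spring-loaded front jaw out by its upright handle until its pointer stands opposite the notch of the front mark, and finish while still holding the handle there, since the spring pulls the jaw back when it is let go. Do not shift the two marks, and leave the loose things round the clamp where they lie.

Things in the scene. Friction and masses are not known exactly. Their poses are not given: they have to be found in the camera images.
- clamp: Bangle clamp: dark steel base plate 300 x 120 x 12 mm, fixed; place and yaw vary. Origin: centre of the underside. Its +x points to the end with the knob, the front jaw is pulled towards -x, the +y side carries the gauge rail (30 mm high, marks 37 mm). Jaws and pointers slide along x and are up to 35 mm high, the grey gear housing under the knob 40 mm.
- knob_grip (a point): On the knob's upright axis, at the middle of its grip, 65 mm above the table. The knob is brass, a disc 36 mm across with a bar on top, 38 mm long, 11 mm thick, from 52 to 77 mm above the table. Its axes turn with the knob: the bar lies along its x. At knob value 0 the bar is parallel to the clamp's x.
- knob (a joint): Turn of the knob, rad, growing clockwise seen from above; starts at -0.4 to 0.4, range -0.7 to 3.2, stays where it is left (friction 0.04 N m). Each rad clockwise moves the back jaw and its pointer 5 mm towards the clamp's -x end; the pointer starts short of the mark, so the knob must go clockwise, 0.8 to 2.8 rad.
- back_pointer (a point): Tip of the back jaw's pointer, a thin steel blade 2 mm wide that reaches towards the gauge rail, 32 mm above the table.
- back_mark_notch (a point): Middle of the 7 mm wide notch in the brass rider nearer the knob, which is the back mark (22 mm long, clamped on the gauge rail, its place on the rail varies). Its x axis is parallel to the clamp's x; the pointer is in line with the notch when their x are equal.
- handle_grip (a point): Middle of the gripping part of the front jaw's handle, 60 mm above the table. The handle is an upright dark wooden tab, 13 mm thick along the clamp's x, 36 mm wide along its y, from 29 to 73 mm above the table.
- front_jaw: The spring-loaded front jaw with its pointer and handle in one piece. Origin: at table height (clamp underside), under its pointer on the clamp's middle line; axes parallel to the clamp's. The handle stands 50 mm from it towards -x.
- front_jaw_slide (a joint): How far the front jaw is pulled out towards the clamp's -x, m; starts at 0 (home), stop at 0.055. Its spring pulls it home with 4.5 N at 0, growing by 1.5 N per 10 mm. The mark calls for 0.021 to 0.047.
- front_pointer (a point): Tip of the front jaw's pointer, a blade like the other one, 32 mm above the table; it moves with the front jaw and handle.
- front_mark_notch (a point): Middle of the 7 mm wide notch in the brass rider farther from the knob, which is the front mark; like the back mark, its place on the rail varies.
- bangle: Loose plain brass bangle lying flat, 66 mm across, 8 mm high, beside the gauge rail; leave it alone. Origin: centre of the underside.
- pliers: Loose flat pliers with blue grips, 147 x 44 x 12 mm, beyond the clamp; leave alone. Origin: centre of the underside.
- tweezers: Loose steel tweezers, 63 x 103 x 9 mm, beyond the clamp; leave alone. Origin: centre of the underside.
- loupe: Loose folding loupe, 63 x 48 x 24 mm, on the gauge rail's side of the clamp; leave alone. Origin: centre of the underside.
- spool: Loose pale solder spool, 48 mm across, 26 mm high, at the left of the table; leave alone. Origin: centre of the underside.

How it is judged (in metres and radians):
On the way, in this order (a step that is already met when the one before it is completed fails the run):
1. the back jaw's pointer stands opposite the notch of the back mark and the knob has been let go (x of back_pointer in the frame of back_mark_notch between -0.0025 and 0.0025 m and contact force between the fingers and clamp below 0.1 N), for 0.2 s.
2. the front jaw's pointer has been pulled opposite the notch of the front mark and the fingers hold the handle (x of front_pointer in the frame of front_mark_notch between -0.0025 and 0.0025 m and contact force between the fingers and front_jaw above 1 N), for 0.3 s.
At the end, for the whole second after the job is handed in: The fingers hold the handle (over 1 N), the front jaw stands still (under 3 mm/s) with its pointer within 2.5 mm of the middle of the front mark's notch, and the back jaw's pointer is within 2.5 mm of the middle of the back mark's notch (all of step 2 and x of back_pointer in the frame of back_mark_notch between -0.0025 and 0.0025 m and velocity of joint front_jaw_slide between -0.003 and 0.003 m/s); the arm keeps its last pose, push and grip.
It fails at once if a mark has been shifted on its rail by more than 2 mm (distance of any of back_mark_notch, front_mark_notch from where it was at the start of the episode above 0.002 m).
It fails at once if a loose thing has been moved by more than 20 mm (distance of any of bangle, pliers, tweezers, loupe, spool from where it was at the start of the episode above 0.02 m).
It also fails if it takes over 64 s, if anything falls off the work surface, if the arm or the gripper's body presses on something with over 40 N, if the wrist force passes 120 N, or if a joint passes its speed limit or range.

## Robot

A 7-joint arm with a two-finger parallel gripper is mounted at the origin on a cart in front of the work surface, level with it; the furniture and walls round the work are solid. World frame = base frame: x ahead of the robot, y to its left, z up, the work surface at z = 0. Lengths are in mm, angles in rad, forces in N, time in s.
With the tool pointing down it reaches from about 400 to 900 mm from the base axis. Payload 5.5 kg.
Tool frame: the origin (TCP) lies midway between the tips of the shut fingers; the grasp point (between the pads) lies 19 mm behind it; z points along the fingers, y is the line along which they close (so a half turn about z gives the same grasp; the last joint's range is limited). The gripper opens to 85 mm and grips with 20 to 120 N. Pads are 22 mm wide; open, the fingers measure 114 mm over their backs; the gripper's body (76 mm by 85 mm) begins 54 mm behind the grasp point. The pads swing forward as they close: fully open they stand 13 mm farther back than shut.
Start: joints at [-0.867, 0.501, -0.427, 1.55, 0.221, 1.138, -0.21], TCP at [277.295, 587.884, 231.31] pointing down, gripper open.
Joint ranges: [-2.88, 2.88], [-0.31, 2.03], [-1.54, 1.56], [0.2, 2.42], [-1.41, 4.55], [0.19, 2.02], [-2.57, 2.57]. Speed limits (rad/s): [2.57, 2.57, 3.14, 3.14, 3.14, 3.14, 3.14].

## Interface

Orientations are given as [roll, pitch, yaw] about the fixed x, y, z axes, in that order (R = Rz(yaw) Ry(pitch) Rx(roll)).
In Python, from workcell import robot, get_image, camera_params, recognise, outline_of gives the robot as it stands.
- The arm moves only by the tool servo_tool, never from a script. Its argument "plan" is a list of rows, each an object with "travel": the shift along the tool's x, y, z in m, a list of three; "spin": the turn about the tool's z in rad. A call has 1 to 20 rows; each row is the pose to reach, as a shift and turn from the pose commanded when the call began, along the tool's axes at that moment; what a row does not reach only later rows make up. A row lasts 1/8 s, in which the tool goes at most 62.5 mm and 10.7 degrees, less where a joint would pass 70% of its speed; a pose out of reach is approached as far as the arm can. A call with a gripper value outside its range is refused whole. "hand" is the closure, from -1 (fully open) to 1 (shut), set as the call begins (left out, the last holds). The fingers move at their own pace and stop on an object; "squeeze" is the grip in N (left out, the last holds). Time passes only in rows, so rows that repeat a pose let the fingers close. It gives the time, the measured TCP pose, the force, the opening and the grip force at its end, in the units of the state.
- robot.read_state(): the state, without advancing time (a new reading comes with each control period).
- get_image(name): name is "scene" or "side" or "wrist"; returns (picture, depth): 480x640x3 uint8, blue, green, red; 480x640 float32, mm along the optical axis (not along the pixel's ray), 0 where there is no reading.
- camera_params(name): a dict with "intrinsics" (3x3 intrinsics, pixels), "world_from_camera" (4x4, takes a point from camera to world coordinates); the wrist camera has in their place "tool_from_camera" (4x4, takes a point from camera to tool coordinates, whose origin is the TCP and whose axes are the flange's). Camera axes: x right, y down, z forward; pixel columns grow to the right and rows downward; lengths in mm; the calibration is good to about 2 mm. A picture is of the moment at which its call begins: read the wrist's pose just before it. camera_params takes no time and is no camera call.
- robot.hand_in(): hands the job in; it is judged then, once.
Trained networks look in the newest picture that a camera, given by its name, has taken for a name from the list of things; names that differ only in an ending like _2 or _b are one class to them, and where a whole thing is asked for, a point or a joint stands for the part that bears it (a point fixed in the world has none). Each returns a list of dicts, best first, with "confidence" (0 to 1); they miss things now and then, are a little off and sometimes report something else, mostly with a low value. They report only what shows in the picture. A call takes as long as a camera call.
- recognise(camera, target): "extent" ([left, top, right, bottom] in pixels, round what is visible of it).
- outline_of(camera, target): "mask" (480x640 bool, what is visible of it) and "extent" ([left, top, right, bottom] in pixels, round what is visible of it).
The state is a dict: "time_s": time; "joint_positions": joint angles; "joint_vel": joint speeds; "effort": joint torques, N m; "tool_pos": TCP position; "tcp_rot": TCP orientation; "contact_force": force on the tool from outside, world axes, zero at the start; "ft_torque": the same for the moment, N m; "finger_gap": finger opening in mm; "grip_force": force on a finger pad.
Only numpy, scipy, OpenCV 4.12 (cv2) and the standard library are available. Lean on these libraries where they do the work, as an engineer would, in place of code of your own. Each camera call takes 0.05 s, during which the arm holds its last target. There are 200 camera calls.

## Working session

There is one attempt and no reset: what is moved stays moved. The work goes in short steps, Python scripts to look and compute and a tool call to move; the robot and the scene stay as the last step left them, time stands still between calls to the robot, and variables do not carry over. Pictures are saved under pics/ and viewed, at most 10 in all, crops included, and the job is handed in when it is done.

Besides the shell and the picture viewer there is one more tool, called after "Call:" as name([rows], argument=value, ...), one row to a line, values as JSON. servo_tool: Moves the arm, as the interface text tells. Its arguments: {"type":"object","properties":{"plan":{"type":"array"},"hand":{"type":"number"},"squeeze":{"type":"number"}},"required":["plan"]}

```bash
mkdir -p pics; ls; cat > h.py <<'E'
import numpy as np, cv2
from workcell import robot, get_image, camera_params, recognise, outline_of
from scipy.spatial.transform import Rotation as R
def wfc(name):
    p=camera_params(name)
    if 'world_from_camera' in p: return np.array(p['intrinsics'],float),np.array(p['world_from_camera'],float)
    s=robot.read_state(); T=np.eye(4); T[:3,:3]=R.from_euler('xyz',s['tcp_rot']).as_matrix(); T[:3,3]=s['tool_pos']
    return np.array(p['intrinsics'],float),T@np.array(p['tool_from_camera'],float)
def cloud(d,K,T):
    v,u=np.mgrid[:480,:640]
    P=np.stack([(u-K[0,2])*d/K[0,0],(v-K[1,2])*d/K[1,1],d],-1)
    return P@T[:3,:3].T+T[:3,3]
def atz(u,v,z,K,T):
    r=T[:3,:3]@np.array([(u-K[0,2])/K[0,0],(v-K[1,2])/K[1,1],1.]); return T[:3,3]+r*(z-T[2,3])/r[2]
def proj(P,K,T):
    c=T[:3,:3].T@(np.asarray(P,float)-T[:3,3]); q=K@c; return q[:2]/q[2]
E
python3 - <<'E'
from h import *
s=robot.read_state(); print({k:np.round(v,3).tolist() for k,v in s.items()})
for n in ['scene','side','wrist']:
    K,T=wfc(n); im,d=get_image(n); cv2.imwrite(f'pics/{n}0.png',im); np.savez(f'{n}0.npz',im=im,d=d,K=K,T=T)
    print(n,K[0,0],T.round(2).tolist())
    C=cloud(d,K,T)
    for t in ['clamp','knob_grip','handle_grip','back_mark_notch','front_jaw','back_pointer']:
        o=outline_of(n,t)
        for e in o[:2]:
            m=e['mask']&(d>0); print(n,t,round(e['confidence'],2),np.round(e['extent']),np.median(C[m],0).round(0) if m.any() else 0)
E
```

```text
pics
{'time_s': 0.0, 'joint_positions': [-0.867, 0.502, -0.427, 1.551, 0.221, 1.138, -0.21], 'joint_vel': [0.0, -0.001, 0.0, 0.0, -0.0, -0.0, -0.0], 'effort': [0.0, -56.952, -5.816, -28.093, 0.011, 0.012, -0.0], 'tool_pos': [277.055, 587.236, 230.263], 'tcp_rot': [-3.14, -0.0, 2.701], 'contact_force': [-0.599, 0.686, 0.383], 'ft_torque': [-0.001, -0.03, -0.01], 'grip_force': 0.0, 'finger_gap': 85.839}
scene 615.6672929307394 [[-0.63, -0.29, 0.72, -193.18], [-0.77, 0.26, -0.58, 700.86], [-0.02, -0.92, -0.39, 473.54], [0.0, 0.0, 0.0, 1.0]]
scene clamp 0.74 [284. 208. 453. 298.] [495.  49.  19.]
scene clamp 0.28 [368. 212. 414. 252.] [512. -52.  33.]
scene back_mark_notch 0.71 [280. 244. 324. 262.] [629.  82.   3.]
scene back_mark_notch 0.58 [286. 209. 455. 298.] [494.  50.  20.]
scene front_jaw 0.65 [370. 206. 415. 248.] [513. -52.  33.]
scene back_pointer 0.84 [349. 243. 376. 261.] [510.  47.  30.]
scene back_pointer 0.66 [412. 267. 452. 284.] [398.  -7.   4.]
side 527.1549572150491 [[0.96, -0.14, 0.24, 331.92], [-0.28, -0.46, 0.84, -627.5], [-0.01, -0.87, -0.49, 487.17], [0.0, 0.0, 0.0, 1.0]]
side clamp 0.77 [259. 238. 389. 388.] [510. -62.  15.]
side knob_grip 0.94 [289. 238. 308. 267.] [515.  90.  59.]
side handle_grip 0.65 [293. 293. 346. 343.] [513. -68.  36.]
side back_mark_notch 0.72 [221. 285. 250. 316.] [402.  63.  16.]
side back_mark_notch 0.64 [272. 292. 287. 308.] [463.  27.  34.]
side front_jaw 0.91 [296. 295. 345. 339.] [513. -68.  36.]
side front_jaw 0.26 [260. 238. 388. 390.] [510. -63.  15.]
side back_pointer 0.7 [284. 282. 332. 299.] [517.  31.  33.]
wrist 398.6758175078908 [[0.43, 0.87, 0.24, 217.67], [0.9, -0.41, -0.11, 615.01], [-0.0, 0.27, -0.96, 374.26], [0.0, 0.0, 0.0, 1.0]]
```

```bash
python3 - <<'E'
import cv2
a=cv2.imread('pics/side0.png')[200:420,190:430]; cv2.imwrite('pics/a.png',cv2.resize(a,None,fx=2.7,fy=2.7,interpolation=cv2.INTER_CUBIC))
E
```

```text
(no output)
```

View pics/a.png

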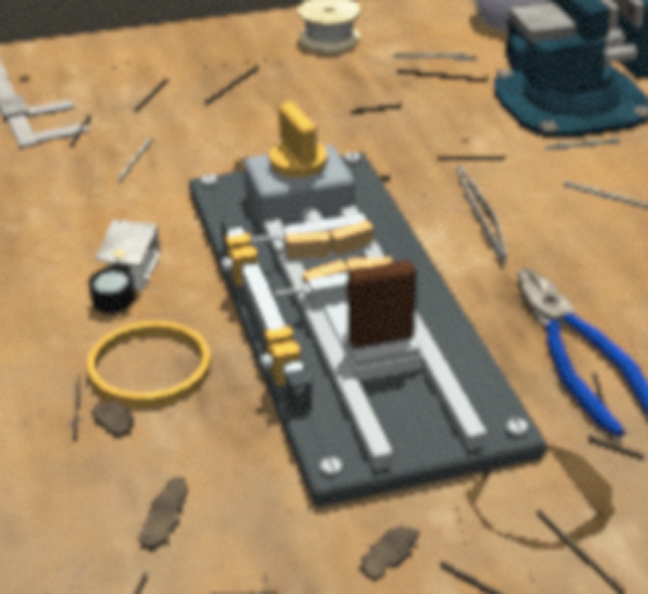

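View pics/scene0.png

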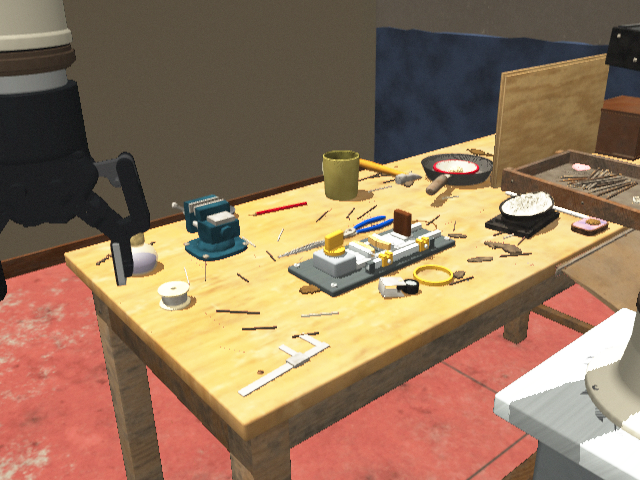

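```bash
python3 - <<'E'
from h import *
for n in ['side','scene']:
    z=np.load(n+'0.npz'); C=cloud(z['d'],z['K'],z['T']); ok=z['d']>0
    near=ok&(C[...,0]>400)&(C[...,0]<620)&(C[...,1]>-200)&(C[...,1]<180)
    m=near&(C[...,2]>8)&(C[...,2]<16)
    # dark plate
    im=z['im'].astype(int); dark=im.max(-1)<95
    m&=dark
    num,l,st,_=cv2.connectedComponentsWithStats(m.astype(np.uint8)); 
    P=C[m][:,:2].astype(np.float32); print(n,m.sum(),cv2.minAreaRect(P))
    k=near&(C[...,2]>54)&(C[...,2]<82)
    hsv=cv2.cvtColor(z['im'],cv2.COLOR_BGR2HSV); br=(hsv[...,0]>15)&(hsv[...,0]<32)&(hsv[...,1]>130)
    a=C[k&br]; print('knob',len(a),np.median(a,0),a[:,2].max(),cv2.minAreaRect(a[:,:2].astype(np.float32)))
    a=C[k&~br]; print('handle',len(a),np.median(a,0),a.max(0),a.min(0))
E
```

```text
side 1611 ((500.71673583984375, -2.272613525390625), (185.9097442626953, 311.9338073730469), 8.830655097961426)
knob 257 [515.90399006  88.94576692  69.12857192] 79.19953001623782 ((513.1331176757812, 24.69091796875), (28.172536849975586, 190.28086853027344), 1.6989521980285645)
handle 379 [518.57953686 -67.52969329  67.42877873] [537.26929996  86.25476671  75.36395373] [500.63409167 -71.36513949  54.03601693]
scene 500 ((473.5722351074219, 13.55572509765625), (307.87969970703125, 159.39573669433594), 83.48057556152344)
knob 263 [512.85009925 106.23506975  66.85079787] 76.7288662351819 ((513.3370361328125, 27.631378173828125), (189.52230834960938, 16.701416015625), 87.89678192138672)
handle 188 [514.50481771 -55.64145744  64.84934466] [534.97579171 -51.00320628  73.41657968] [498.80342658 -66.55614609  54.19284897]
```

Call:
servo_tool([
  {"travel":[-0.04,-0.036,0],"spin":0.1},
  {"travel":[-0.08,-0.073,0],"spin":0.2},
  {"travel":[-0.12,-0.11,0],"spin":0.3},
  {"travel":[-0.16,-0.147,0],"spin":0.4},
  {"travel":[-0.2,-0.184,0],"spin":0.5},
  {"travel":[-0.24,-0.221,0],"spin":0.62},
  {"travel":[-0.28,-0.258,0],"spin":0.74},
  {"travel":[-0.32,-0.295,0],"spin":0.86},
  {"travel":[-0.36,-0.332,0],"spin":0.98},
  {"travel":[-0.4,-0.37,0.02],"spin":1.13},
  {"travel":[-0.438,-0.406,0.045],"spin":1.13},
  {"travel":[-0.438,-0.406,0.045],"spin":1.13},
  {"travel":[-0.438,-0.406,0.045],"spin":1.13},
])

```text
time_s: 2.68
tool_pos: [500.1, 34.5, 186.3]
tcp_rot: [-3.141, -0.001, 1.571]
contact_force: [-0.0, 0.7, 0.2]
finger_gap: 85.4
grip_force: 0.0
```

```bash
python3 - <<'E'
from h import *
s=robot.read_state(); print({k:np.round(s[k],3).tolist() for k in ['time_s','joint_positions','tool_pos','tcp_rot','contact_force']})
K,T=wfc('wrist'); im,d=get_image('wrist'); cv2.imwrite('pics/w1.png',im); np.savez('w1.npz',im=im,d=d,K=K,T=T)
C=cloud(d,K,T)
for t in ['clamp','knob_grip','handle_grip','back_mark_notch','front_jaw','back_pointer']:
    for e in outline_of('wrist',t)[:3]:
        m=e['mask']&(d>0); print(t,round(e['confidence'],2),np.round(e['extent']),np.median(C[m],0).round(0) if m.any() else 0)
E
```

```text
{'time_s': 2.675, 'joint_positions': [-0.137, 0.259, 0.017, 1.975, -0.007, 0.908, -0.116], 'tool_pos': [500.117, 34.486, 186.318], 'tcp_rot': [-3.141, -0.001, 1.571], 'contact_force': [-0.035, 0.689, 0.232]}
clamp 0.73 [258.  61. 423. 413.] [517.  32.  13.]
handle_grip 0.66 [287. 259. 375. 378.] [518. -45.  35.]
back_mark_notch 0.68 [261. 211. 286. 248.] [467.  29.  36.]
front_jaw 0.87 [287. 265. 377. 375.] [519. -44.  35.]
back_pointer 0.58 [289. 186. 376. 239.] [516.  41.  34.]
```

View pics/w1.png

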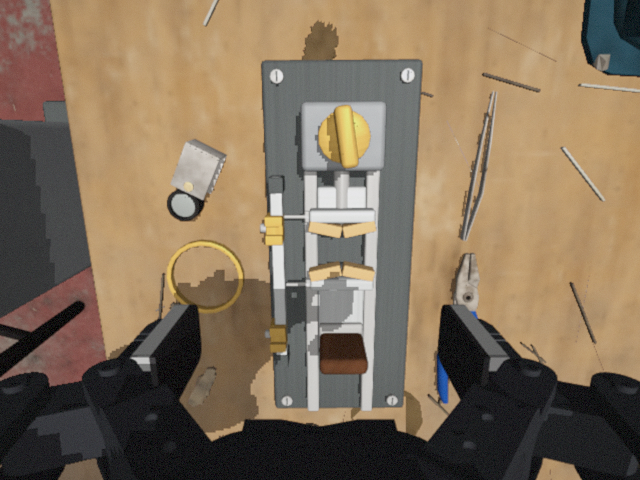

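```bash
python3 - <<'E'
from h import *
z=np.load('w1.npz'); K,T=z['K'],z['T']
a=z['im'][180:370,250:390]; cv2.imwrite('pics/w1c.png',cv2.resize(a,(560,600) if 0 else None,fx=3.15,fy=3.15,interpolation=cv2.INTER_CUBIC))
C=cloud(z['d'],K,T)
print('heights',[C[v,u].round(1).tolist() for u,v in [(345,115),(345,150),(340,350),(276,222),(278,330),(300,217),(298,284),(279,265)]])
s=[atz(u,v,12,K,T)[:2] for u,v in [(277,76),(408,75),(287,401),(392,401)]]; print(np.round(s,1))
E
```

```text
heights [[516.6, 110.8, 77.2], [517.0, 90.2, 76.6], [517.0, -58.5, 58.6], [468.9, 36.3, 37.9], [468.0, -53.0, 37.3], [486.6, 39.1, 33.1], [484.4, -15.0, 33.0], [469.6, 0.3, 31.4]]
[[ 469.8  141.1]
 [ 566.8  141.9]
 [ 471.5 -138.7]
 [ 568.7 -138.6]]
```

View pics/w1c.png

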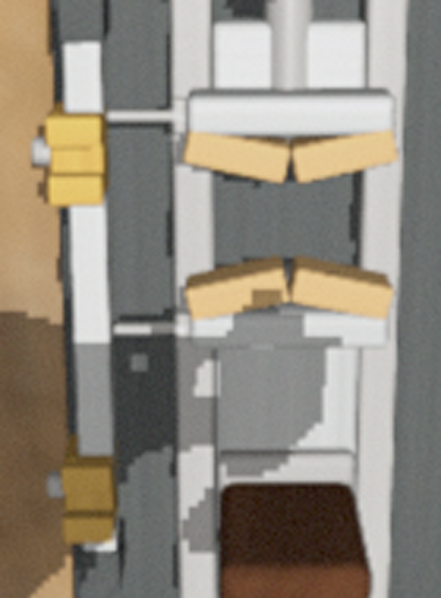

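```bash
cat >> h.py <<'E'
YAW=1.577; O=np.array([519.2,1.4])
def toclamp(P):
    c,s=np.cos(YAW),np.sin(YAW); d=np.asarray(P)[...,:2]-O; return np.stack([d[...,0]*c+d[...,1]*s,-d[...,0]*s+d[...,1]*c],-1)
E
python3 - <<'E'
from h import *
z=np.load('w1.npz'); K,T=z['K'],z['T']; im=z['im']
C=cloud(z['d'],K,T)
m=(C[...,2]>72)&(C[...,2]<82)&(abs(C[...,1]-100)<30)&(abs(C[...,0]-517)<25)
P=toclamp(C[m]).astype(np.float32); print('bar',m.sum(),cv2.minAreaRect(P),P.mean(0),C[m][:,2].mean())
c=P-P.mean(0);w,V=np.linalg.eigh(c.T@c); v=V[:,1]; print('bar angle ccw',np.arctan(v[1]/v[0]))
for nm,u,v,h in [('bp',298,216.8,32),('fp',298,284.2,32)]: print(nm,toclamp(atz(u,v,h,K,T)))
for lab,col,r0,r1 in [('back',273,212,250),('front',278,320,358)]:
    print(lab)
    for r in range(r0,r1): print(r,im[r,col],C[r,col,2].round(1),toclamp(atz(col,r,37,K,T))[0].round(1))
print('p')
for r in list(range(212,222))+list(range(279,290)): print(r,im[r,290],im[r,296],C[r,296,2].round(0))
m=(C[...,2]>50)&(C[...,2]<80)&(abs(C[...,1]+60)<30)&(abs(C[...,0]-517)<30)
P=toclamp(C[m]); print('handle',P.min(0),P.max(0),C[m][:,2].max())
E
```

```text
bar 1113 ((96.49842071533203, 0.6322059631347656), (37.8786506652832, 11.044358253479004), 8.346864700317383) [96.878944   0.8497605] 76.78879984434859
bar angle ccw 0.14758185
bp [37.87629068 33.90771363]
fp [-16.73351245  34.96636615]
back
212 [226 228 227] 31.6 42.6
213 [227 227 226] 30.6 41.9
214 [217 218 219] 30.9 41.1
215 [173 183 188] 30.7 40.4
216 [ 84 136 163] 33.4 39.6
217 [ 90 172 203] 329.3 38.8
218 [117 203 230] 38.1 38.1
219 [112 202 230] 37.8 37.3
220 [110 201 228] 37.2 36.6
221 [113 202 229] 37.0 35.8
222 [113 201 230] 36.9 35.0
223 [111 198 229] 37.7 34.3
224 [110 197 230] 37.9 33.5
225 [106 192 226] 37.2 32.7
226 [ 92 178 211] 37.3 32.0
227 [ 98 181 210] 33.3 31.2
228 [111 199 229] 33.5 30.4
229 [111 199 230] 33.3 29.6
230 [114 200 230] 32.5 28.9
231 [112 200 230] 33.3 28.1
232 [111 200 231] 32.8 27.3
233 [111 199 230] 32.0 26.5
234 [ 92 177 207] 33.7 25.8
235 [ 71 141 174] 35.2 25.0
236 [ 99 180 213] 36.8 24.2
237 [117 201 230] 37.4 23.4
238 [110 200 229] 36.6 22.6
239 [112 199 230] 38.0 21.9
240 [107 197 228] 36.4 21.1
241 [109 199 230] 36.5 20.3
242 [109 197 229]
[... 1410 characters left out ...]
.0
215 [167 170 170] [168 172 172] 32.0
216 [208 211 213] [207 210 212] 33.0
217 [194 197 197] [193 196 196] 34.0
218 [134 137 136] [133 135 136] 32.0
219 [73 74 75] [67 70 67] 12.0
220 [88 88 86] [82 85 81] 13.0
221 [115 116 113] [112 113 109] 12.0
279 [96 99 94] [92 91 90] 12.0
280 [63 64 60] [61 62 59] 13.0
281 [61 59 58] [60 61 62] 13.0
282 [106 107 108] [110 113 111] 13.0
283 [170 172 175] [172 175 178] 31.0
284 [204 206 208] [204 206 209] 32.0
285 [184 188 187] [184 187 187] 34.0
286 [103 104 103] [105 108 107] 13.0
287 [61 61 59] [61 61 58] 11.0
288 [58 57 57] [58 57 54] 12.0
289 [65 64 64] [58 58 58] 12.0
handle [-72.11266059 -17.70154498] [-58.80357204  17.80189033] 75.0202693447101
```

Call:
servo_tool([
  {"travel":[0.03,0.009,0],"spin":-0.08},
  {"travel":[0.064,0.018,0.0],"spin":-0.154},
  {"travel":[0.064,0.018,0.04],"spin":-0.154},
  {"travel":[0.064,0.018,0.08],"spin":-0.154},
  {"travel":[0.064,0.018,0.08],"spin":-0.154},
  {"travel":[0.064,0.018,0.08],"spin":-0.154},
])

```text
time_s: 3.78
tool_pos: [519.1, 99.3, 107.3]
tcp_rot: [3.14, -0.001, 1.727]
contact_force: [0.7, -0.6, 0.4]
finger_gap: 85.4
grip_force: 0.0
```

```bash
python3 - <<'E'
from h import *
s=robot.read_state(); print({k:np.round(s[k],3).tolist() for k in ['time_s','joint_positions','tool_pos','tcp_rot','contact_force']})
K,T=wfc('wrist'); im,d=get_image('wrist'); cv2.imwrite('pics/w2.png',im)
C=cloud(d,K,T)
print(d[(d>0)].min())
m=(C[...,2]>70)&(C[...,2]<84)&(abs(C[...,1]-100)<30)&(abs(C[...,0]-517)<16)
P=toclamp(C[m]).astype(np.float32); print('bar',m.sum(),cv2.minAreaRect(P),P.mean(0),C[m][:,2].mean(),C[m].mean(0))
m=(C[...,2]>44)&(C[...,2]<60)&(abs(C[...,1]-100)<30)&(abs(C[...,0]-517)<22)
print('disc',m.sum(),np.percentile(C[m][:,2],[5,50,95]) if m.any() else 0)
E
```

```text
{'time_s': 3.775, 'joint_positions': [-0.209, 0.417, -0.037, 1.968, 0.021, 0.755, -0.102], 'tool_pos': [519.115, 99.315, 107.254], 'tcp_rot': [3.14, -0.001, 1.727], 'contact_force': [0.748, -0.607, 0.352]}
55.123135
bar 1798 ((97.19109344482422, 0.7998275756835938), (37.440391540527344, 10.908452987670898), 8.790711402893066) [98.546616    0.85903984] 76.71737660175076 [517.72962958  99.9392813   76.7173766 ]
disc 2060 [48.50490451 51.63296621 53.30084206]
```

View pics/w2.png

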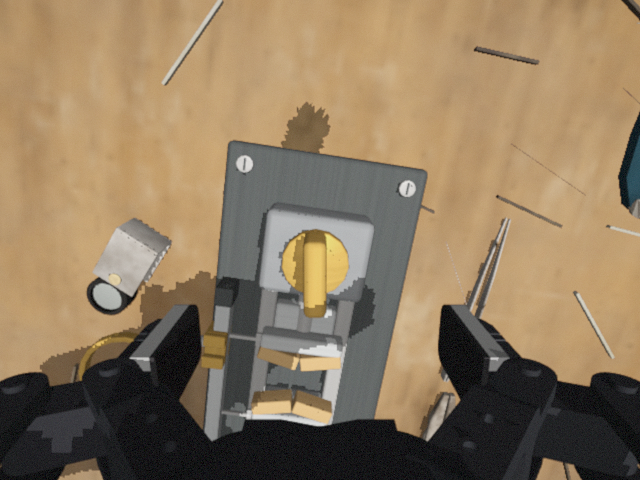

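Call:
servo_tool([
  {"travel":[-0.0005,-0.0014,0.02],"spin":0},
  {"travel":[-0.0005,-0.0014,0.04],"spin":0},
  {"travel":[-0.0005,-0.0014,0.05],"spin":0},
  {"travel":[-0.0005,-0.0014,0.05],"spin":0},
  {"travel":[-0.0005,-0.0014,0.05],"spin":0},
])

```text
time_s: 4.45
tool_pos: [517.8, 97.3, 57.3]
tcp_rot: [3.14, -0.0, 1.725]
contact_force: [0.6, 0.2, 0.3]
finger_gap: 85.4
grip_force: 0.0
```

Call:
servo_tool([
  {"travel":[0,0,0],"spin":0},
  {"travel":[0,0,0],"spin":0},
  {"travel":[0,0,0],"spin":0},
  {"travel":[0,0,0],"spin":0},
  {"travel":[0,0,0],"spin":0},
  {"travel":[0,0,0],"spin":0},
  {"travel":[0,0,0],"spin":0},
  {"travel":[0,0,0],"spin":0},
], hand=1, squeeze=30)

```text
time_s: 5.45
tool_pos: [517.2, 97.2, 56.5]
tcp_rot: [3.141, -0.0, 1.725]
contact_force: [0.9, 0.6, 0.7]
finger_gap: 10.0
grip_force: 33.8
```

Call:
servo_tool([
  {"travel":[0,0,0],"spin":0.12},
  {"travel":[0,0,0],"spin":0.25},
  {"travel":[0,0,0],"spin":0.38},
  {"travel":[0,0,0],"spin":0.51},
  {"travel":[0,0,0],"spin":0.64},
  {"travel":[0,0,0],"spin":0.77},
  {"travel":[0,0,0],"spin":0.9},
  {"travel":[0,0,0],"spin":1.03},
  {"travel":[0,0,0],"spin":1.16},
  {"travel":[0,0,0],"spin":1.29},
  {"travel":[0,0,0],"spin":1.42},
  {"travel":[0,0,0],"spin":1.55},
  {"travel":[0,0,0],"spin":1.68},
  {"travel":[0,0,0],"spin":1.8},
  {"travel":[0,0,0],"spin":1.9},
  {"travel":[0,0,0],"spin":1.98},
  {"travel":[0,0,0],"spin":2.04},
  {"travel":[0,0,0],"spin":2.04},
  {"travel":[0,0,0],"spin":2.04},
  {"travel":[0,0,0],"spin":2.04},
])

```text
time_s: 7.95
tool_pos: [514.6, 100.4, 56.4]
tcp_rot: [-3.139, 0.005, -0.313]
contact_force: [-6.2, 5.4, 8.9]
finger_gap: 10.3
grip_force: 34.9
```

```bash
python3 - <<'E'
from h import *
s=robot.read_state(); print({k:np.round(s[k],3).tolist() for k in ['time_s','joint_positions','tool_pos','tcp_rot','contact_force','ft_torque','finger_gap']})
K,T=wfc('side'); im,d=get_image('side'); np.savez('side1.npz',im=im,d=d,K=K,T=T)
cv2.imwrite('pics/s1.png',cv2.resize(im[200:360,220:400],None,fx=3.3,fy=3.3,interpolation=cv2.INTER_CUBIC))
E
```

```text
{'time_s': 7.95, 'joint_positions': [-0.624, 0.542, 0.477, 2.01, -0.393, 0.682, -1.778], 'tool_pos': [514.602, 100.355, 56.408], 'tcp_rot': [-3.139, 0.005, -0.313], 'contact_force': [-6.222, 5.436, 8.949], 'ft_torque': [1.339, 1.197, -0.038], 'finger_gap': 10.334}
```

View pics/s1.png

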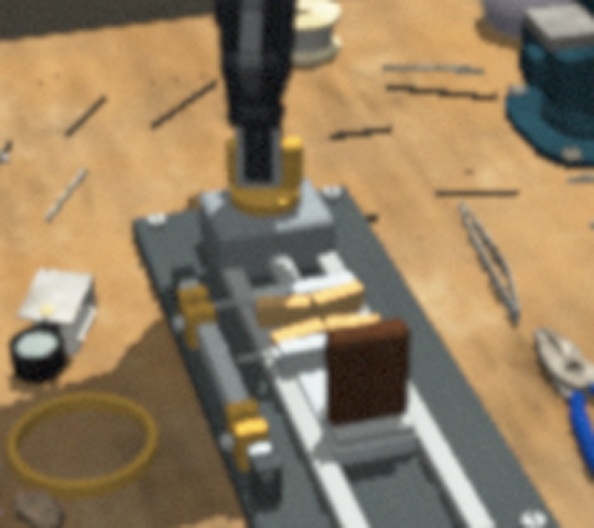

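Call:
servo_tool([
  {"travel":[0,0,0],"spin":2.04},
  {"travel":[0,0,0],"spin":0},
  {"travel":[0,0,0],"spin":0},
  {"travel":[0,0,0],"spin":0},
], hand=-1)

```text
time_s: 8.5
tool_pos: [516.6, 97.1, 56.1]
tcp_rot: [3.142, 0.001, -0.318]
contact_force: [0.4, 0.5, -0.6]
finger_gap: 81.4
grip_force: 0.0
```

My first row there wrongly repeated a spin, so the knob may have moved slightly during the release. I'll lift and check from above.

Call:
servo_tool([
  {"travel":[0,0,-0.04],"spin":0},
  {"travel":[0,0,-0.08],"spin":0},
  {"travel":[-0.002,0.03,-0.105],"spin":-0.16},
  {"travel":[-0.005,0.073,-0.105],"spin":-0.32},
  {"travel":[-0.005,0.073,-0.105],"spin":-0.32},
  {"travel":[-0.005,0.073,-0.105],"spin":-0.32},
])

```text
time_s: 9.25
tool_pos: [489.6, 29.6, 161.3]
tcp_rot: [-3.141, -0.0, 0.002]
contact_force: [-0.4, 0.1, 0.3]
finger_gap: 85.1
grip_force: 0.0
```

```bash
cat > m.py <<'E'
import sys; from h import *
def meas(tag):
    s=robot.read_state(); print({k:np.round(s[k],3).tolist() for k in ['time_s','joint_positions','tool_pos','tcp_rot']})
    K,T=wfc('wrist'); im,d=get_image('wrist'); np.savez(tag+'.npz',im=im,d=d,K=K,T=T)
    # rectify onto clamp-frame plane z=35: 4 px/mm, clamp x in [-90,110] (cols), y in [-10,70]
    c,sn=np.cos(YAW),np.sin(YAW); out={}
    for h in (32,37):
        q=[(-90,70),(110,70),(110,-30),(-90,-30)]
        src=np.float32([proj([O[0]+a*c-b*sn,O[1]+a*sn+b*c,h],K,T) for a,b in q])
        dst=np.float32([(0,0),(800,0),(800,400),(0,400)])
        w=cv2.warpPerspective(im,cv2.getPerspectiveTransform(src,dst),(800,400),flags=cv2.INTER_CUBIC); out[h]=w
        cv2.imwrite(f'pics/{tag}_{h}.png',w)
    C=cloud(d,K,T)
    m=(C[...,2]>72)&(C[...,2]<82)&(abs(C[...,1]-98)<30)&(abs(C[...,0]-518)<25)
    if m.sum()>50: P=toclamp(C[m]).astype(np.float32); print('bar',m.sum(),cv2.minAreaRect(P))
    return out
if __name__=='__main__': meas(sys.argv[1])
E
python3 m.py w3; python3 -c "
import cv2,numpy as np
cv2.imwrite('pics/w3b.png',np.vstack([cv2.imread(f'pics/w3_{h}.png')[:300] for h in(32,37)]))"
```

```text
{'time_s': 9.25, 'joint_positions': [-0.573, 0.306, 0.538, 2.036, -0.208, 0.852, -1.486], 'tool_pos': [489.556, 29.58, 161.3], 'tcp_rot': [-3.141, -0.0, 0.002]}
bar 1244 ((96.3774642944336, 1.0245361328125), (38.18569564819336, 11.460390090942383), 71.83759307861328)
```

View pics/w3b.png

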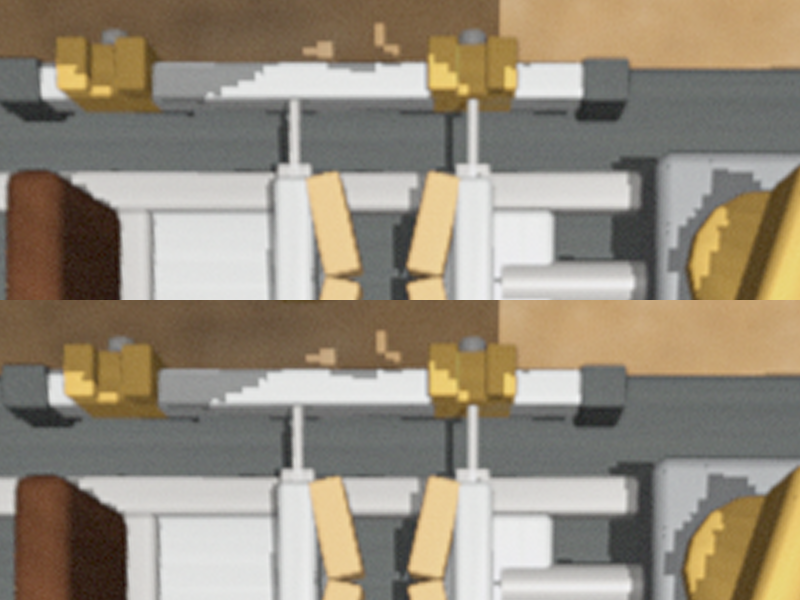

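The back pointer (col 472) sits mid-notch (about col 473), so step 1 is aligned. Front pointer is at clamp x ≈ -16.5 and its notch at ≈ -63.1, so the pull is about 46.5 mm.

Call:
servo_tool([
  {"travel":[0.014,0.047,0],"spin":0},
  {"travel":[0.0284,0.0944,0],"spin":0},
  {"travel":[0.0284,0.0944,0],"spin":0},
  {"travel":[0.0284,0.0944,0.04],"spin":0},
  {"travel":[0.0284,0.0944,0.08],"spin":0},
  {"travel":[0.0284,0.0944,0.115],"spin":0},
  {"travel":[0.0284,0.0944,0.115],"spin":0},
  {"travel":[0.0284,0.0944,0.115],"spin":0},
])

```text
time_s: 10.3
tool_pos: [519.1, -64.2, 47.0]
tcp_rot: [-3.142, -0.001, 0.006]
contact_force: [1.5, -0.7, 0.4]
finger_gap: 85.6
grip_force: 0.0
```

Call:
servo_tool([
  {"travel":[0,0,0],"spin":0},
  {"travel":[0,0,0],"spin":0},
  {"travel":[0,0,0],"spin":0},
  {"travel":[0,0,0],"spin":0},
  {"travel":[0,0,0],"spin":0},
  {"travel":[0,0,0],"spin":0},
  {"travel":[0,0,0],"spin":0},
  {"travel":[0,0,0],"spin":0},
], hand=1, squeeze=60)

```text
time_s: 11.3
tool_pos: [518.6, -63.4, 46.8]
tcp_rot: [-3.139, 0.0, 0.006]
contact_force: [-2.4, 3.7, 6.5]
finger_gap: 11.8
grip_force: 59.7
```

Call:
servo_tool([
  {"travel":[0,0.005,0],"spin":0},
  {"travel":[0,0.01,0],"spin":0},
  {"travel":[0,0.015,0],"spin":0},
  {"travel":[0,0.02,0],"spin":0},
  {"travel":[0,0.025,0],"spin":0},
  {"travel":[0,0.03,0],"spin":0},
  {"travel":[0,0.035,0],"spin":0},
  {"travel":[0,0.04,0],"spin":0},
  {"travel":[0,0.044,0],"spin":0},
  {"travel":[0,0.0465,0],"spin":0},
  {"travel":[0,0.0465,0],"spin":0},
  {"travel":[0,0.0465,0],"spin":0},
  {"travel":[0,0.0465,0],"spin":0},
])

```text
time_s: 12.92
tool_pos: [518.8, -106.7, 46.7]
tcp_rot: [-3.136, 0.001, 0.008]
contact_force: [-1.7, 11.1, 8.5]
finger_gap: 12.1
grip_force: 60.1
```

```bash
python3 m.py w4; python3 - <<'E'
from h import *
K,T=wfc('side'); im,d=get_image('side'); np.savez('side2.npz',im=im,d=d,K=K,T=T)
c=im[260:360,230:350]; a=cv2.imread('pics/w4_32.png')
b=cv2.resize(c,(360,300),interpolation=cv2.INTER_CUBIC)
v=np.zeros((600,800,3),np.uint8); v[:300]=a[:300]; v[300:,:360]=b; v[300:,400:]=cv2.resize(cv2.imread('pics/w4_37.png')[:150,:200],(400,300)); cv2.imwrite('pics/v4.png',v)
E
```

```text
{'time_s': 12.925, 'joint_positions': [-0.21, 0.563, 0.457, 2.001, -0.401, 0.667, -1.057], 'tool_pos': [518.824, -106.681, 46.717], 'tcp_rot': [-3.136, 0.001, 0.008]}
```

View pics/v4.png

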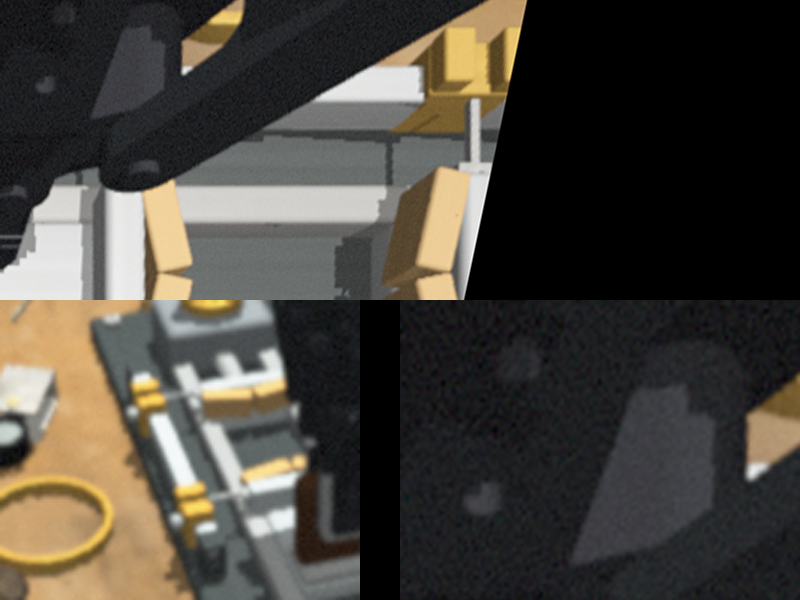

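```bash
python3 - <<'E'
from h import *
for t,rng in [('w3',(-20,8)),('w4',(-66,-30))]:
    z=np.load(t+'.npz'); C=cloud(z['d'],z['K'],z['T']); Q=toclamp(C); hsv=cv2.cvtColor(z['im'],cv2.COLOR_BGR2HSV)
    tan=(hsv[...,0]>8)&(hsv[...,0]<25)&(hsv[...,1]>60)&(hsv[...,2]>120)
    top=(C[...,2]>32.5)&(C[...,2]<38)
    for nm,lo,hi in [('front',*rng),('back',8,35)]:
        m=tan&top&(Q[...,0]>lo)&(Q[...,0]<hi)&(abs(Q[...,1]-8)<8)
        print(t,nm,m.sum(),np.percentile(Q[m][:,0],[3,50,97]).round(1),np.percentile(Q[m][:,1],[3,97]).round(1),np.median(C[m][:,2]))
    w=(hsv[...,1]<40)&(hsv[...,2]>190)&(C[...,2]>28)&(C[...,2]<38)&(abs(Q[...,1]-10)<9)
    for nm,lo,hi in [('front',*((-30,0) if t=='w3' else (-75,-45))),('back',20,50)]:
        m=w&(Q[...,0]>lo)&(Q[...,0]<hi); print('  white',nm,m.sum(),np.percentile(Q[m][:,0],[3,50,97]).round(1) if m.any() else 0)
def rect(t):
    z=np.load(t+'.npz'); K,T=z['K'],z['T']; c,sn=np.cos(YAW),np.sin(YAW)
    q=[(-90,70),(70,70),(70,20),(-90,20)]
    src=np.float32([proj([O[0]+a*c-b*sn,O[1]+a*sn+b*c,32],K,T) for a,b in q])
    return cv2.warpPerspective(z['im'],cv2.getPerspectiveTransform(src,np.float32([(0,0),(640,0),(640,200),(0,200)])),(640,200),flags=cv2.INTER_CUBIC)
cv2.imwrite('pics/sr.png',np.vstack([rect('side1'),rect('side2')]))
for t in ('side1','side2'):
    g=cv2.cvtColor(rect(t),cv2.COLOR_BGR2GRAY).astype(float)
    p=g[120:160].mean(0); print(t,np.round(p[::5]).astype(int).tolist())
E
```

```text
w3 front 286 [-10.5  -5.8  -1.1] [ 1.5 15.4] 35.21775700681869
w3 back 291 [12.6 17.4 22.1] [ 1.4 15.4] 35.27963507879713
  white front 327 [-20.1 -16.1 -12.1]
  white back 335 [24.1 28.2 32.4]
w4 front 689 [-54.  -49.5 -44.7] [ 1.6 15.5] 35.183613343346735
w4 back 698 [12.4 17.2 22.2] [ 1.5 15.5] 35.08619593670433
  white front 770 [-63.6 -59.6 -55.5]
  white back 259 [23.6 25.1 27.6]
side1 [114, 106, 102, 99, 98, 102, 108, 114, 117, 120, 121, 121, 120, 120, 122, 122, 122, 121, 122, 122, 124, 124, 125, 124, 125, 126, 126, 124, 122, 119, 117, 117, 116, 117, 117, 115, 112, 111, 109, 109, 109, 112, 113, 115, 114, 112, 106, 99, 90, 83, 79, 78, 78, 79, 81, 86, 91, 96, 99, 102, 104, 109, 115, 116, 111, 101, 90, 81, 78, 79, 80, 78, 77, 77, 77, 77, 77, 77, 77, 78, 77, 78, 78, 78, 77, 78, 78, 78, 79, 79, 78, 78, 79, 79, 81, 84, 89, 95, 98, 98, 95, 91, 86, 82, 79, 78, 78, 78, 78, 78, 79, 79, 79, 79, 78, 78, 78, 77, 77, 75, 73, 70, 67, 65, 65, 65, 64, 63]
side2 [100, 105, 111, 114, 115, 115, 114, 115, 116, 119, 119, 116, 110, 104, 99, 96, 93, 94, 98, 102, 103, 102, 103, 104, 108, 116, 128, 147, 164, 170, 162, 146, 129, 121, 119, 119, 118, 119, 119, 120, 119, 120, 120, 122, 121, 122, 122, 123, 121, 122, 121, 120, 117, 118, 118, 119, 119, 120, 119, 119, 119, 120, 121, 121, 121, 122, 122, 122, 121, 119, 116, 113, 112, 110, 108, 103, 99, 98, 97, 98, 97, 96, 94, 92, 90, 92, 95, 102, 108, 115, 120, 121, 122, 119, 117, 117, 123, 133, 144, 152, 152, 149, 139, 131, 123, 119, 116, 113, 112, 110, 111, 111, 110, 110, 110, 110, 108, 103, 97, 90, 82, 76, 70, 67, 65, 64, 64, 63]
```

View pics/sr.png

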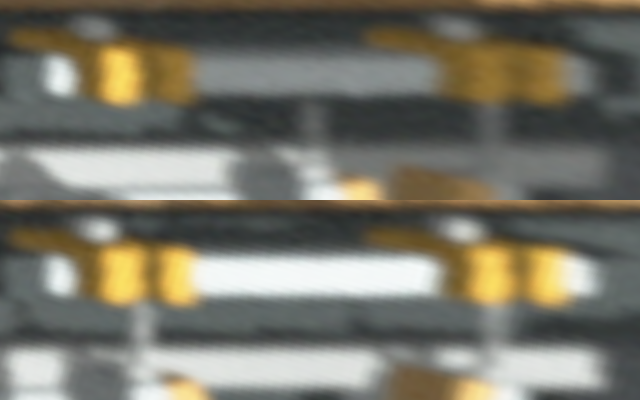

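Call:
servo_tool([
  {"travel":[0,0.0015,0],"spin":0},
  {"travel":[0,0.0033,0],"spin":0},
  {"travel":[0,0.0033,0],"spin":0},
  {"travel":[0,0.0033,0],"spin":0},
  {"travel":[0,0.0033,0],"spin":0},
  {"travel":[0,0.0033,0],"spin":0},
])

```text
time_s: 13.78
tool_pos: [518.9, -109.7, 46.7]
tcp_rot: [-3.135, 0.001, 0.008]
contact_force: [-0.9, 10.7, 9.1]
finger_gap: 11.8
grip_force: 60.1
```

```bash
python3 m.py w5; python3 - <<'E'
from h import *
z=np.load('w5.npz'); C=cloud(z['d'],z['K'],z['T']); Q=toclamp(C); hsv=cv2.cvtColor(z['im'],cv2.COLOR_BGR2HSV)
tan=(hsv[...,0]>8)&(hsv[...,0]<25)&(hsv[...,1]>60)&(hsv[...,2]>120); top=(C[...,2]>32.5)&(C[...,2]<38)
for nm,lo,hi in [('front',-69,-30),('back',8,35)]:
    m=tan&top&(Q[...,0]>lo)&(Q[...,0]<hi)&(abs(Q[...,1]-8)<8); print(nm,m.sum(),np.percentile(Q[m][:,0],[3,50,97]).round(1))
K,T=wfc('side'); im,d=get_image('side'); c,sn=np.cos(YAW),np.sin(YAW)
q=[(-90,70),(70,70),(70,20),(-90,20)]
src=np.float32([proj([O[0]+a*c-b*sn,O[1]+a*sn+b*c,32],K,T) for a,b in q])
r=cv2.warpPerspective(im,cv2.getPerspectiveTransform(src,np.float32([(0,0),(640,0),(640,200),(0,200)])),(640,200),flags=cv2.INTER_CUBIC)
g=cv2.cvtColor(r,cv2.COLOR_BGR2GRAY).astype(float)[108:135].mean(0)
for lo,hi in [(105,175),(465,530)]:
    p=np.clip(g[lo:hi]-np.median(g[lo:hi])-8,0,None); print('ptr',(p*np.arange(lo,hi)).sum()/p.sum())
A=r[40:100,60:210].astype(np.float32); B=r[40:100,410:580]
g2=cv2.cvtColor(r,cv2.COLOR_BGR2GRAY)
res=cv2.matchTemplate(g2[40:100,425:600],g2[40:100,75:205],cv2.TM_CCOEFF_NORMED); i=res.max(0).argmax(); print('rider dist px',425+i-75,res.max())
cv2.imwrite('pics/sr2.png',r)
s=robot.read_state(); print(s['tool_pos'],s['contact_force'],s['grip_force'],s['time_s'])
E
```

```text
{'time_s': 13.775, 'joint_positions': [-0.203, 0.564, 0.457, 1.999, -0.401, 0.668, -1.051], 'tool_pos': [518.894, -109.737, 46.745], 'tcp_rot': [-3.135, 0.001, 0.008]}
front 695 [-56.9 -52.3 -47.7]
back 704 [12.5 17.2 22.4]
ptr 130.60727583993153
ptr 494.61001913376236
rider dist px 368 0.9885562
[ 518.86623682 -109.73495827   46.72062674] [-2.0217362  11.51124937  8.3075833 ] 60.100600719451904 13.875
```

View pics/sr2.png

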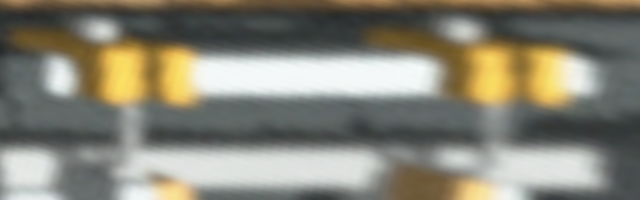

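Call:
servo_tool([
  {"travel":[0,0.0005,0],"spin":0},
  {"travel":[0,0.0005,0],"spin":0},
  {"travel":[0,0.0005,0],"spin":0},
  {"travel":[0,0.0005,0],"spin":0},
  {"travel":[0,0.0005,0],"spin":0},
  {"travel":[0,0.0005,0],"spin":0},
])

```text
time_s: 14.62
tool_pos: [518.9, -110.2, 46.7]
tcp_rot: [-3.135, 0.001, 0.008]
contact_force: [-1.2, 12.5, 8.7]
finger_gap: 12.1
grip_force: 60.1
```

```bash
python3 -c "
from workcell import robot
s=robot.read_state(); print(s['tool_pos'],s['grip_force']); print(robot.hand_in())"
```

```text
[ 518.86043101 -110.18699504   46.72720839] 60.10370492935181
the job is handed in; nothing more can be done
None
```

The job is handed in at about 14.6 s, with no verdict returned: by camera, both pointers measured within about 1 mm of their notch centres, with the handle still gripped at 60 N and no contact made with the marks or loose things.

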